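Run the locked test slide home to its contact block

ROBOT

A 7-joint arm with a two-finger parallel gripper is mounted at the origin on the work surface. World frame = base frame: x ahead of the robot, y to its left, z up, the work surface at z = 0. Lengths are in mm, angles in rad, forces in N, time in s.
With the tool pointing down it reaches from about 400 to 875 mm from the base axis. Payload 4.4 kg.
Tool frame: the origin (TCP) lies midway between the tips of the shut fingers; the grasp point (between the pads) lies 19 mm behind it; z points along the fingers, y is the direction in which the jaws open and shut (so a half turn about z gives the same grasp; the last joint's range is limited). The gripper opens to 85 mm and grips with 20 to 120 N. Pads are 22 mm wide; open, the fingers measure 114 mm over their backs; the gripper's body (76 mm by 85 mm) begins 54 mm behind the grasp point. The pads swing forward as they close: fully open they stand 13 mm farther back than shut.
Start: joints at [-1.314, 0.628, 0.038, 1.517, -0.027, 0.996, -0.02], TCP at [206.171, 616.45, 231.313] pointing down, gripper open.
Joint ranges: [-3.06, 3.06], [-0.37, 2.12], [-1.25, 1.32], [0.18, 2.47], [-1.1, 4.24], [0.23, 1.98], [-2.94, 2.94]. Speed limits (rad/s): [2.57, 2.57, 3.14, 3.14, 3.14, 3.14, 3.14].

INTERFACE

Orientations are given as [roll, pitch, yaw] about the fixed x, y, z axes, in that order (R = Rz(yaw) Ry(pitch) Rx(roll)).
In Python, from cell import * gives the robot as it stands. The module is installed in compiled form; this text tells all that it offers.
- The arm moves only by the tool move_arm, never from a script. Its argument "series" is a list of rows, each a list of 2 entries, a list of its own where there are three numbers: the shift along the tool's x, y, z in m, then the turn about the tool's z in rad. In form: [[[x, y, z], yaw], ...]. A call has 1 to 5 rows; each row is the pose to reach, as a shift and turn from the pose measured when the call began, along the tool's axes at that moment; what a row does not reach only later rows make up. A row lasts 1/8 s, in which the tool goes at most 62.5 mm and 10.7 degrees, less where a joint would pass 70% of its speed; a pose out of reach is approached as far as the arm can. A call with a gripper value outside its range is refused whole. "claw" is the opening, from 0 (shut) to 1 (fully open), set as the call begins (left out, the last holds). The fingers move at their own pace and stop on an object; the grip force is fixed at half the most. Time passes only in rows, so rows that repeat a pose let the fingers close. It gives the time, the measured TCP pose, the force and the opening at its end, in the units of the state.
- read_state(): the state, without advancing time (a new reading comes with each control period).
- get_image(name): name is "scene" or "side" or "wrist"; returns the picture (480x640x3 uint8, blue, green, red); there is no depth.
- camera_model(name): a dict with "fov_y" (degrees; the focal length in pixels is half the picture's height over the tangent of half this angle, whatever the lens; pixels are square), "cx", "cy" (the principal point, pixels), "k1" (the pictures are not rectified: a ray, as slopes to the right and down, at radius r is drawn at 1 + k1 r^2 times it, then the intrinsics apply), "pose" (4x4, takes a point from camera to world coordinates); the wrist camera has in their place "tool_from_camera" (4x4, takes a point from camera to tool coordinates, whose origin is the TCP and whose axes are the flange's). Camera axes: x right, y down, z forward; pixel columns grow to the right and rows downward; lengths in mm; the calibration is good to about 2 mm. A picture is of the moment at which its call begins: read the wrist's pose just before it. camera_model takes no time and is no camera call.
- finish_job(): hands the job in, once; it reports no verdict.
The state is a dict: "clock": time; "qpos": joint angles; "qd": joint speeds; "tau": joint torques, N m; "eef_pos": TCP position; "tool_rot": TCP orientation; "force": force on the tool from outside, world axes, zero at the start; "torque": the same for the moment, N m; "width": finger opening in mm.
Only numpy, scipy, OpenCV 4.12 (cv2) and the standard library are available. Lean on these libraries where they do the work, as an engineer would, in place of code of your own. Each camera call takes 0.05 s, during which the arm holds its last target. There are 200 camera calls.

TASK

With a fingertip, press the red locking button on the blue carriage fully down and, keeping it down all the way, slide the carriage along its rails until it stands fully home against the black contact block; then let the button spring up so that the carriage is locked there, and draw clear. Do not force the carriage along while the button is up. Nothing is to be picked up: the white reel rides along in its nest, and the other things on the bench stay where they are.

Things in the scene. Friction and masses are not known exactly. Their poses are not given: they have to be found in the camera images.
- fixture: chip test slide fixed to the bench: aluminium base plate 120 (x) by 390 (y) mm, 12 high, with dark steel rails along its own y, on which a blue carriage runs towards +y. Origin: centre of the base's underside, on the bench.
- stop_face (a point): middle of the near (-y) face of the black contact block, the end stop at the fixture's +y end; 30 mm above the bench. The block is 100 wide, 26 thick (y), its top 58 above the bench. A lower black bar (top 32) closes the -y end.
- carriage (a joint): run of the blue carriage along the fixture's +y, m: 0 at the open end, 0.170 against the contact block. Plate 110 (x) by 160 (y) mm, top 36 above the bench. A spring brake locks it wherever it stands, against more than 20 N. With the button down it slides either way with about 1.5 N of friction, and so follows a fingertip dragged over the button.
- contact_edge (a point): middle of the carriage's leading (+y) edge, 30 mm above the bench; it meets stop_face when fully home.
- button (a joint): travel of the red locking button on the carriage, m: 0 up (locked), 0.007 fully down (free). Sprung: about 6 N to start, 8 N fully down; it springs back up and locks when let go; the brake is free from about 2 mm down.
- button_top (a point): centre of the flat top of the round red locking button, diameter 34 mm, near the carriage's -y end; 56 above the bench when up, 49 when down. Its black collar, diameter 46, is 46 above the bench. Axes parallel to the fixture's. Nothing stands on the button's sides except the push plate on its +y side.
- push_plate (a point): middle of the top edge of the upright aluminium push plate's face towards the button, 26 mm to +y of the button's centre, 76 above the bench (20 above the button). Plate 54 wide (x), 6 thick. A fingertip holding the button down may push against it or drag the carriage by friction on the button.
- reel (a joint): how far the small white sample reel is lifted up its spindle on the carriage, m: 0 lying flat in its square grey nest, as it should stay. It weighs about 60 g and only its weight holds it down.
- reel_center (a point): centre of the white sample reel (diameter 64 mm, 16 high), 79 mm to +y of the button's centre, 44 above the bench; the nest's walls stand 46 above the bench, 78 mm square outside. It rides along with the carriage.
- white_reels_center (a point): bystander: stack of five white component reels, diameter 110, 65 high (mm), loose on the bench; its centre, half-way up
- blue_reels_center (a point): bystander: stack of four blue component reels, diameter 90, 48 high (mm), loose on the bench; its centre, half-way up
- meter_center (a point): bystander: orange pocket multimeter lying flat, 55 x 100 x 28 high (mm), loose on the bench; its centre, half-way up
- marker_center (a point): bystander: blue marker pen with a black cap lying flat, 12 x 120 x 12 high (mm), loose on the bench; its centre, half-way up
- block_center (a point): bystander: plain wooden block, 50 x 90 x 30 high (mm), loose on the bench; its centre, half-way up
- flux_bottle_center (a point): bystander: small bottle with a red cap, diameter 36, 70 high (mm), loose on the bench; its centre, half-way up

How it is judged (in metres and radians):
On the way, in this order (a step that is already met when the one before it is completed fails the run):
1. the button is pressed down (value of joint button above 0.0045 m), for 0.1 s.
2. with the button still down, the carriage stands against the contact block (value of joint carriage above 0.167 m and value of joint button above 0.003 m), for 0.1 s.
At the end, for the whole second after the job is handed in: The carriage stands within 4 mm of the contact block, at rest; the button is up again (within 1.5 mm), so it is locked; the sample reel lies flat in its nest (value of joint carriage above 0.166 m and value of joint button below 0.0015 m and velocity of joint carriage between -0.005 and 0.005 m/s and value of joint reel below 0.003 m); the robot touches nothing.
It fails at once if the carriage is forced along while the button is up (less than 1 mm down and the carriage faster than 15 mm/s) (value of joint button below 0.001 m and (velocity of joint carriage above 0.015 m/s or velocity of joint carriage below -0.015 m/s)).
It fails at once if the button is let go part-way along (less than 1 mm down with the carriage between 80 and 160 mm) (value of joint carriage between 0.08 and 0.16 m and value of joint button below 0.001 m).
It fails at once if the sample reel is lifted out of its nest (more than 8 mm up) (value of joint reel above 0.008 m).
It fails at once if a bystander is moved more than 15 mm or lifted (distance of any of white_reels_center, blue_reels_center, meter_center, marker_center, block_center, flux_bottle_center from where it was at the start of the episode above 0.015 m).
It also fails if it takes over 35 s, if anything falls off the work surface, if the arm or the gripper's body presses on something with over 40 N, if the wrist force passes 120 N, or if a joint passes its speed limit or range.

## Working session

There is one attempt and no reset: what is moved stays moved. The work goes in short steps, Python scripts to look and compute and a tool call to move; the robot and the scene stay as the last step left them, time stands still between calls to the robot, and variables do not carry over. Pictures are saved under pics/ and viewed, about 8 in all and at most 12, crops included, and the job is handed in when it is done.

Besides the shell and the picture viewer there is one more tool, called after "Request:" by a JSON object that holds its "op" and its "data". move_arm: Moves the arm, as the interface text tells. Its arguments: {"type":"object","properties":{"series":{"type":"array"},"claw":{"type":"number"}},"required":["series"]}

```bash
mkdir -p pics; cat > h.py <<'E'
from cell import *
import numpy as np, cv2
from scipy.spatial.transform import Rotation as R
def ray(name,u,v,st=None):
    m=camera_model(name); f=240/np.tan(np.radians(m["fov_y"])/2)
    d=np.array([(u-m["cx"])/f,(v-m["cy"])/f]); s=d.copy()
    for _ in range(20): s=d/(1+m["k1"]*(s@s))
    if name=="wrist":
        T=np.eye(4);T[:3,:3]=R.from_euler("xyz",st["tool_rot"]).as_matrix();T[:3,3]=st["eef_pos"]
        P=T@np.array(m["tool_from_camera"])
    else: P=np.array(m["pose"])
    return P[:3,3],P[:3,:3]@np.array([s[0],s[1],1])
def onz(name,u,v,z,st=None):
    o,d=ray(name,u,v,st); return o+d*(z-o[2])/d[2]
E
python3 - <<'E'
from h import *
s=read_state();print(s)
for n in("scene","side","wrist"):
    i=get_image(n);cv2.imwrite(f"pics/{n}0.png",i)
    h=cv2.cvtColor(i,cv2.COLOR_BGR2HSV)
    m=(((h[...,0]<8)|(h[...,0]>172))&(h[...,1]>150)&(h[...,2]>80)).astype(np.uint8)
    k,l,st,c=cv2.connectedComponentsWithStats(m)
    for j in range(1,k):
        if st[j,4]>30: print(n,st[j],c[j],onz(n,*c[j],56,s))
E
```

```text
{'clock': 0.0, 'qpos': array([-1.31382037,  0.62933997,  0.03844229,  1.51838123, -0.02702227,
        0.99628803, -0.01996689]), 'qd': array([ 1.06246725e-03, -6.74996188e-05,  4.92039110e-04, -1.40251421e-04,
        2.41083203e-04,  5.81767022e-05, -2.02638868e-04]), 'tau': array([-1.12864978e-03, -5.63401330e+01,  1.22603148e+00, -1.93438429e+01,
        1.10701629e-02,  1.08173027e-02,  7.50075799e-06]), 'eef_pos': array([205.94763199, 615.84798991, 230.38884175]), 'tool_rot': array([-3.13969388e+00,  6.46372161e-06,  2.81883712e+00]), 'force': array([-0.08714374, -0.46842056,  0.03750434]), 'torque': array([0.02507376, 0.00797293, 0.01156009]), 'width': 85.37932369319854}
scene [183 233  20  15 243] [192.59259259 240.03292181] [ 485.7231053  -108.55148009   56.        ]
scene [103 248  12  13 116] [108.50862069 254.11206897] [ 477.68078954 -249.33463232   56.        ]
side [323 310  20  18 284] [332.66549296 318.50704225] [ 479.62030957 -110.04296796   56.        ]
side [383 368  11  13 116] [387.63793103 373.81896552] [ 493.64696708 -243.92104223   56.        ]
wrist [415 370  15  17 219] [421.76255708 377.93607306] [391.67730396 655.44763677  56.        ]
```

View pics/scene0.png

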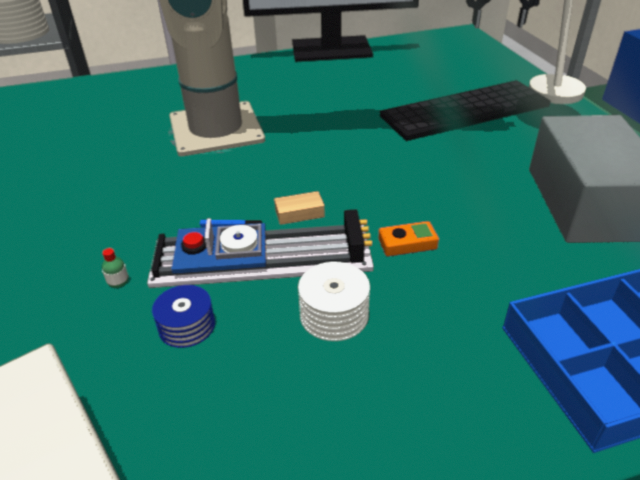

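View pics/side0.png

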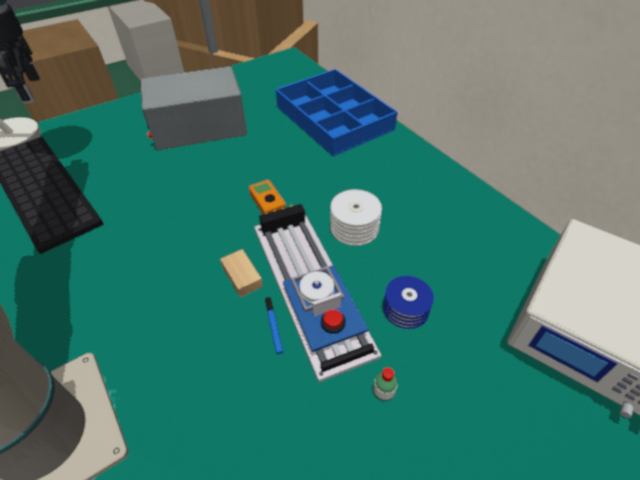

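The scene view shows the button at (193,240), the reel at (238,237), the black block at about (354,236) and the base's front edge from (150,282) to (372,268). The side view shows the button at (333,318), the reel at (317,285) and the block at about (283,217). The bystanders lie on either side of the fixture.

```bash
python3 - <<'E'
from h import *
for n,u,v,z in [("scene",193,240,56),("scene",238,237,52),("side",333,318.5,56),("side",317,285,52),("scene",150,282,0),("scene",372,268,0),("side",257,228,12),("side",320,375,12),("side",378,355,12)]:
    print(n,u,v,onz(n,u,v,z).round(1))
a=ray("scene",192.6,240);b=ray("side",332.7,318.5)
A=np.stack([a[1],-b[1]],1);t=np.linalg.lstsq(A,b[0]-a[0],rcond=None)[0]
print(a[0]+a[1]*t[0],b[0]+b[1]*t[1])
print(camera_model("wrist"))
E
```

```text
scene 193 240 [ 485.9 -107.9   56. ]
scene 238 237 [497.9 -31.2  52. ]
side 333 318.5 [ 480.1 -110.4   56. ]
side 317 285 [498.8 -31.3  52. ]
scene 150 282 [ 506.7 -194.3    0. ]
scene 372 268 [595.4 185.3   0. ]
side 257 228 [490.7 200.4  12. ]
side 320 375 [ 413.5 -167.1   12. ]
side 378 355 [ 519.3 -194.4   12. ]
[ 481.05918897 -108.58111726   52.37643533] [ 480.97709011 -108.31868639   52.47631275]
{'fov_y': 66.06597954182308, 'cx': 326.6510267160822, 'cy': 239.50994909730002, 'k1': -0.06843073401907437, 'tool_from_camera': array([[ 1.96374689e-04, -9.65348874e-01, -2.60962667e-01,
         6.61395588e+01],
       [ 9.99999033e-01, -1.69685921e-04,  1.38019977e-03,
         7.07892515e-01],
       [-1.37665598e-03, -2.60962686e-01,  9.65347907e-01,
        -1.42291667e+02],
       [ 0.00000000e+00,  0.00000000e+00,  0.00000000e+00,
         1.00000000e+00]])}
```

Request:
{"op": "move_arm", "data": {"series": [[[-0.04,-0.04,0],0],[[-0.08,-0.08,0],0],[[-0.12,-0.12,0],0],[[-0.16,-0.16,0],0],[[-0.2,-0.2,0],0]], "claw": 0}}

```text
clock: 0.78
eef_pos: [332.9, 361.1, 230.8]
tool_rot: [-3.14, 0.0, 2.819]
force: [1.0, 0.3, -0.1]
width: -0.3
```

Request:
{"op": "move_arm", "data": {"series": [[[-0.035,-0.045,0],-0.02],[[-0.07,-0.09,0],-0.04],[[-0.105,-0.135,0],-0.06],[[-0.14,-0.18,0],-0.08],[[-0.175,-0.225,0],-0.092]]}}

```text
clock: 1.4
eef_pos: [427.9, 90.5, 231.3]
tool_rot: [-3.14, 0.0, 2.912]
force: [1.2, 1.5, 0.4]
width: 0.2
```

Request:
{"op": "move_arm", "data": {"series": [[[-0.025,-0.045,0],0],[[-0.05,-0.09,0],0],[[-0.075,-0.135,0],0],[[-0.098,-0.18,0],0],[[-0.098,-0.18,0],0]]}}

```text
clock: 2.02
eef_pos: [482.6, -111.9, 231.5]
tool_rot: [-3.138, 0.002, 2.904]
force: [0.7, 1.1, 0.4]
width: -0.1
```

```bash
cat > w.py <<'E'
from h import *
import sys
s=read_state();i=get_image("wrist");cv2.imwrite(f"pics/{sys.argv[1]}.png",i)
print(s["eef_pos"],s["tool_rot"],s["force"])
h=cv2.cvtColor(i,cv2.COLOR_BGR2HSV)
m=(((h[...,0]<8)|(h[...,0]>172))&(h[...,1]>150)&(h[...,2]>80)).astype(np.uint8)
k,l,st,c=cv2.connectedComponentsWithStats(m)
for j in range(1,k):
    if st[j,4]>100: print(st[j],c[j],onz("wrist",*c[j],56,s))
E
python3 w.py w1
```

```text
[ 482.59717032 -111.87503428  231.48976917] [-3.13831146e+00  1.64127902e-03  2.90382882e+00] [0.68066164 1.06229834 0.42828513]
[ 314  195   38   38 1154] [332.37088388 213.5372617 ] [ 480.61092489 -105.62850822   56.        ]
[172 251  24  22 366] [183.37431694 261.13387978] [ 491.45617015 -248.61685483   56.        ]
```

View pics/w1.png

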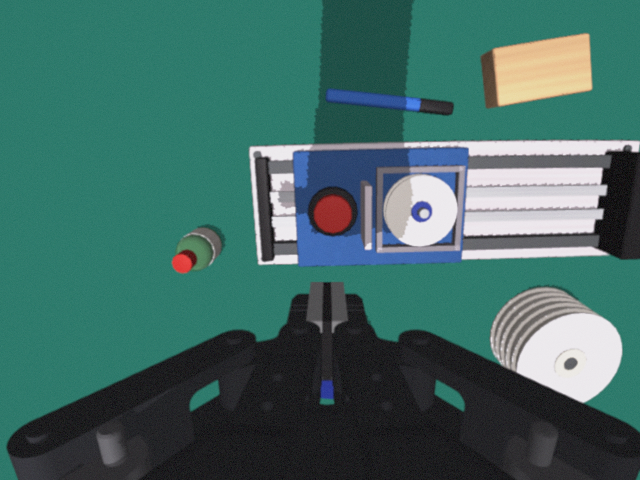

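Request:
{"op": "move_arm", "data": {"series": [[[0.001,0.002,0.045],0],[[0.003,0.004,0.09],0],[[0.003,0.004,0.13],0],[[0.003,0.004,0.14],0],[[0.003,0.004,0.14],0]]}}

```text
clock: 2.7
eef_pos: [480.1, -103.7, 91.4]
tool_rot: [-3.14, -0.001, 2.909]
force: [0.5, 1.1, 0.3]
width: -0.2
```

```bash
python3 w.py w2
```

```text
[ 480.06651158 -103.65827038   91.43271723] [-3.14033621e+00 -6.49338428e-04  2.90864945e+00] [0.49962256 1.13602276 0.27132742]
[ 289  241   65   53 2455] [320.32179226 266.39389002] [ 475.78871055 -104.99580123   56.        ]
[  55  329   45   41 1175] [ 76.21787234 348.73106383] [ 492.4052796  -251.59766939   56.        ]
```

View pics/w2.png

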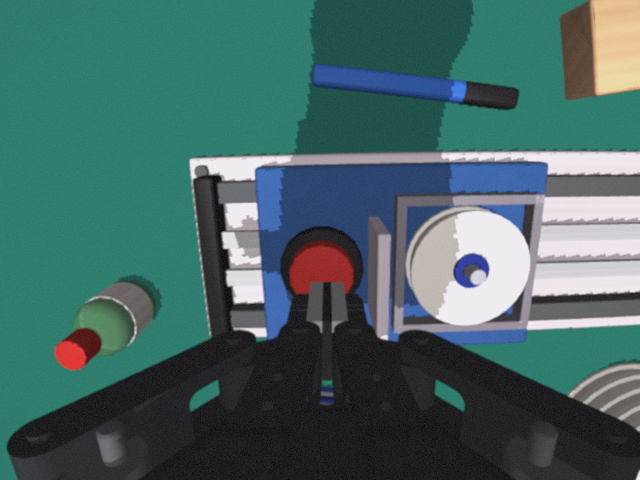

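The wrist view shows the button circle centred at about (321,272) and the shut tips directly over it; the push plate at column 378 is clear. I'll press now.

Request:
{"op": "move_arm", "data": {"series": [[[0,-0.001,0.025],0],[[0,-0.001,0.036],0],[[0,-0.001,0.04],0],[[0,-0.001,0.044],0],[[0,-0.001,0.044],0]]}}

```text
clock: 3.38
eef_pos: [481.1, -105.0, 49.4]
tool_rot: [-3.141, 0.003, 2.908]
force: [-1.4, 1.2, 7.7]
width: -0.1
```

Request:
{"op": "move_arm", "data": {"series": [[[0,0,0.003],0],[[0,0.004,0.003],0],[[0,0.01,0.003],0],[[0,0.02,0.003],0],[[0,0.03,0.003],0]]}}

```text
clock: 4.0
eef_pos: [487.4, -76.3, 48.9]
tool_rot: [-3.14, 0.002, 2.907]
force: [-6.6, -0.2, 21.6]
width: 0.3
```

```bash
python3 w.py w3; python3 -c "
from h import *
cv2.imwrite('pics/s1.png',cv2.resize(get_image('scene')[180:320,120:420],(800,373)))
cv2.imwrite('pics/d1.png',cv2.resize(get_image('side')[180:400,220:460],(654,600)))"
```

```text
[487.37044819 -76.26062643  48.88243094] [-3.14031759e+00  2.37846305e-03  2.90708568e+00] [-6.59015412 -0.17494928 21.62323309]
[ 283  264   79   52 1461] [317.07118412 281.72416153] [474.64551284 -76.12775723  56.        ]
```

View pics/w3.png

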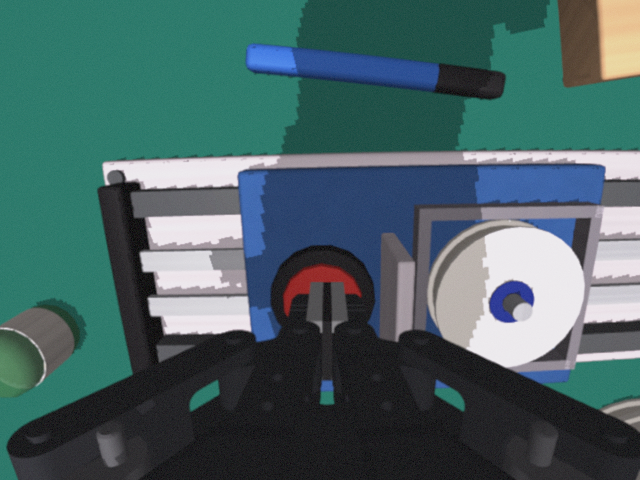

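The carriage follows, with the tip centred on the button. I'll carry on.

Request:
{"op": "move_arm", "data": {"series": [[[0.001,0.012,0.002],0],[[0.001,0.024,0.002],0],[[0.001,0.036,0.002],0],[[0.001,0.048,0.002],0],[[0.001,0.06,0.002],0]]}}

```text
clock: 4.78
eef_pos: [500.2, -16.2, 49.0]
tool_rot: [3.142, 0.002, 2.909]
force: [-4.1, -1.2, 15.9]
width: 0.1
```

Request:
{"op": "move_arm", "data": {"series": [[[0.001,0.01,0.002],0],[[0.001,0.02,0.002],0],[[0.001,0.03,0.002],0],[[0.001,0.038,0.002],0],[[0.001,0.043,0.002],0]]}}

```text
clock: 5.4
eef_pos: [509.2, 26.1, 49.0]
tool_rot: [3.141, 0.003, 2.909]
force: [-3.0, -1.2, 13.3]
width: 0.2
```

```bash
python3 w.py w4
```

```text
[509.17428149  26.12301387  48.97800353] [3.14104339e+00 2.88797923e-03 2.90867799e+00] [-2.96551458 -1.20622497 13.30109109]
[ 283  264   78   52 1460] [317.05821918 281.75273973] [496.48497269  26.20595523  56.        ]
```

View pics/w4.png

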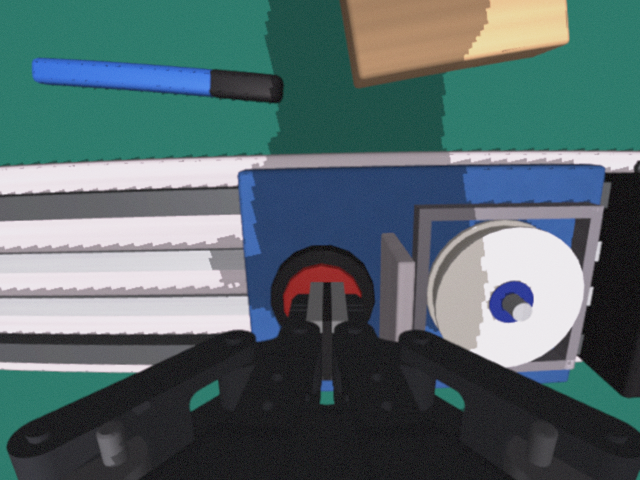

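The carriage's leading edge (column about 604 at the top, 570 at the bottom) is close to the black block (about 608 and 585). The tip has not slipped.

Request:
{"op": "move_arm", "data": {"series": [[[0.001,0.004,0.002],0],[[0.001,0.007,0.002],0],[[0.001,0.01,0.002],0],[[0.001,0.012,0.002],0],[[0.001,0.012,0.002],0]]}}

```text
clock: 6.08
eef_pos: [511.7, 38.1, 49.0]
tool_rot: [3.14, 0.005, 2.909]
force: [-3.0, -1.3, 12.3]
width: 0.3
```

```bash
python3 w.py w5
```

```text
[511.7216318   38.07773693  49.01295562] [3.14044454 0.00476501 2.90860257] [-2.95858038 -1.33826646 12.29307332]
[ 283  264   78   53 1464] [316.91325137 281.69603825] [498.98484755  38.1098847   56.        ]
```

View pics/w5.png

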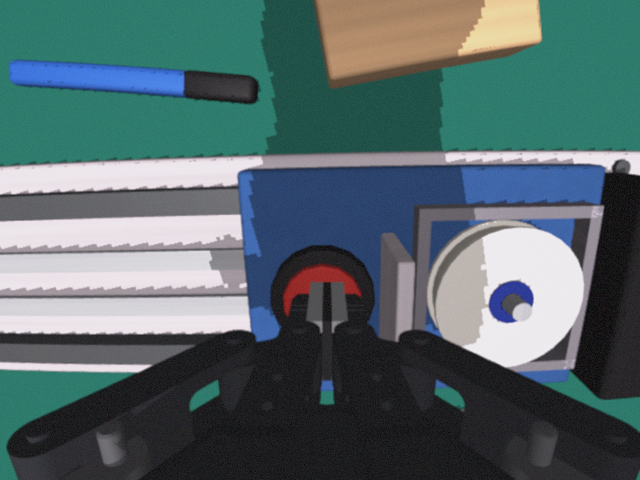

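Still moving freely (about 1.3 N of drag). I'll push on gently until the force rises.

Request:
{"op": "move_arm", "data": {"series": [[[0.001,0.003,0.002],0],[[0.001,0.006,0.002],0],[[0.001,0.009,0.002],0],[[0.001,0.011,0.002],0],[[0.001,0.012,0.002],0]]}}

```text
clock: 6.75
eef_pos: [514.5, 47.3, 49.0]
tool_rot: [-3.141, 0.008, 2.906]
force: [-0.9, -6.5, 11.5]
width: -0.2
```

The force along the slide has risen to 6.5 N, so the carriage has reached the stop. I'll press on to confirm.

Request:
{"op": "move_arm", "data": {"series": [[[0,0.002,0.002],0],[[0,0.004,0.002],0],[[0,0.005,0.002],0],[[0,0.005,0.002],0],[[0,0.005,0.002],0]]}}

```text
clock: 7.38
eef_pos: [514.7, 47.8, 49.0]
tool_rot: [-3.137, 0.008, 2.903]
force: [-4.8, -9.6, 14.5]
width: 0.2
```

```bash
python3 w.py w6
```

```text
[514.72685948  47.782264    48.95585102] [-3.13686817  0.00759187  2.90264986] [-4.84506914 -9.56818637 14.53113371]
[ 259  262   73   69 2413] [286.41690841 289.99544136] [502.54284286  35.37280885  56.        ]
```

View pics/w6.png

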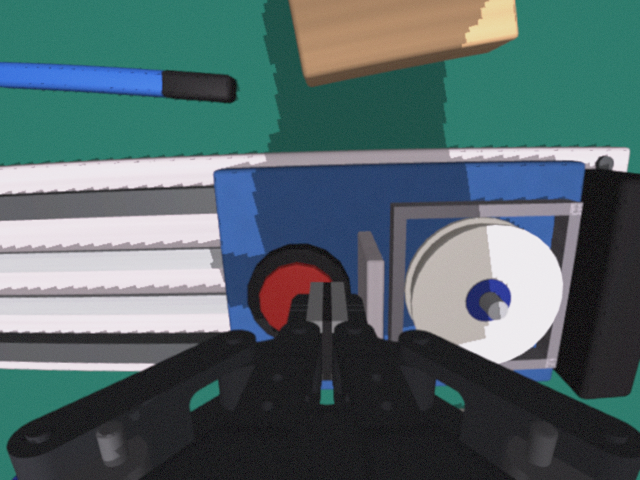

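The tip has slid about 9 mm on the button. The carriage holds still against 9.6 N with the button down (z = 49.0), and its edge meets the black block with no gap visible. I'll lift straight up.

Request:
{"op": "move_arm", "data": {"series": [[[0,0.001,-0.006],0],[[0,0,-0.015],0],[[0,0,-0.04],0],[[0,0,-0.08],0],[[0,0,-0.13],0]]}}

```text
clock: 8.05
eef_pos: [513.4, 49.0, 180.2]
tool_rot: [-3.137, 0.007, 2.903]
force: [1.0, 0.5, -0.9]
width: -0.0
```

Request:
{"op": "move_arm", "data": {"series": [[[0,-0.02,-0.02],0],[[0,-0.02,-0.02],0],[[0,-0.02,-0.02],0]]}}

```text
clock: 8.43
eef_pos: [508.2, 30.5, 199.8]
tool_rot: [-3.137, 0.006, 2.904]
force: [1.7, -0.3, -1.0]
width: 0.4
```

```bash
python3 w.py w7; python3 - <<'E'
from h import *
a=get_image('scene')[180:320,120:420];b=get_image('side')[180:320,220:520]
w=cv2.imread('pics/w7.png')
cv2.imwrite('pics/c.png',np.vstack([cv2.resize(w[100:310,100:640],(640,249)),cv2.resize(np.hstack([a,b]),(640,149))]))
E
```

```text
[508.22775118  30.50223912 199.81797762] [-3.1372165   0.00561616  2.90377695] [ 1.65154396 -0.26047035 -1.0070071 ]
[ 315  205   42   43 1397] [335.18682892 225.90765927] [510.8173779   37.37190984  56.        ]
[  0 269  27  24 423] [ 10.86997636 279.85106383] [ 490.640722   -251.54864904   56.        ]
```

View pics/w7.png

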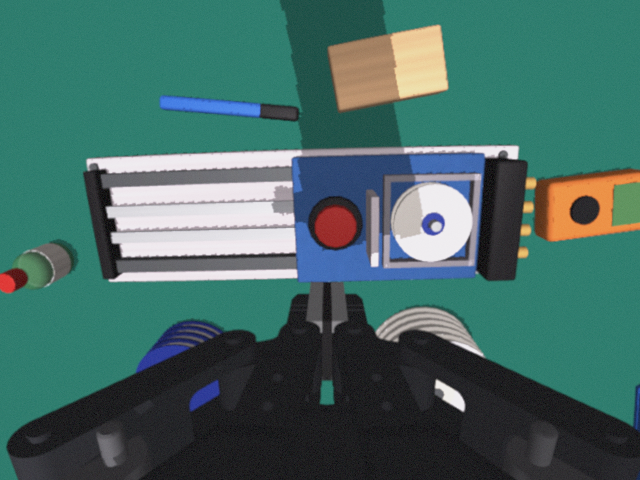

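View pics/c.png

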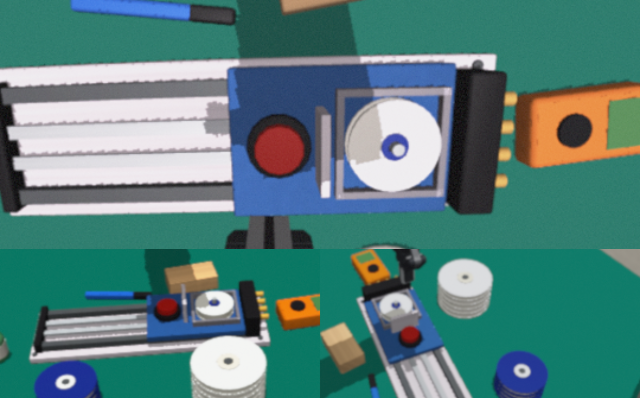

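The carriage stands against the block, the button is up, the reel lies in its nest and the bystanders are where they were. I'll hand the job in.

```bash
python3 -c "
from cell import *
s=read_state();print(s['eef_pos'],s['force']);print(finish_job())"
```

```text
[508.00895714  30.41175948 199.17421918] [-0.05729525 -0.03791857 -0.31363788]
the job is handed in; nothing more can be done
None
```

I pressed the button fully down with the shut fingertips and dragged the carriage about 146 mm to the black contact block. I then lifted straight off and handed the job in at about 8.5 s.

**At the stop:** with the button still down (tip at z = 49.0 mm), the carriage did not give to a 9.6 N push, against about 1.3 N of drag while it slid. In the last stretch the tip slid about 9 mm over the button, because the carriage was already home.

**After lifting off:** the pictures show no gap between carriage and block, the button up, the reel flat in its nest and the bystanders apparently undisturbed. The robot is clear at z ≈ 199 mm, with under 0.4 N on the wrist.

**Not confirmed:** I judged "fully home" from the force and the pictures, as the carriage's run could not be read directly. My early estimates of the remaining travel, from about 136 to 159 mm, disagreed with each other. I have no verdict from the hand-in.

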